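# Build a nested test-sieve stack on the sieve shaker

## Robot

A 7-joint arm with a two-finger parallel gripper is mounted at the origin on a cart in front of the work surface, level with it; the furniture and walls round the work are solid. World frame = base frame: x ahead of the robot, y to its left, z up, the work surface at z = 0. Lengths are in m, angles in rad, forces in N, time in s.
With the tool pointing down it reaches from about 0.4 to 0.85 m from the base axis. Payload 10.4 kg.
Tool frame: the origin (TCP) lies at the very end of the fingers, on their centre line; the grasp point (between the pads) lies r.tcp_to_grasp behind it (r.tcp_to_grasp is the distance from the TCP to the grasp point, in m); z points along the fingers, y is the line along which they close (so a half turn about z gives the same grasp; the last joint's range is limited). The gripper opens to 87 mm and grips with 3 to 60 N. Pads are 19 mm wide; open, the fingers measure 117 mm over their backs; the gripper's body (75 mm by 190 mm) begins 51 mm behind the grasp point.
Start: joints at [-1.256, 0.332, -0.065, 1.46, 0.022, 1.35, -0.088], TCP at [0.207, 0.59, 0.223] pointing down, gripper open.
Joint ranges: [-2.6, 2.6], [-0.5, 2.12], [-1.47, 1.34], [0.16, 2.42], [-1.27, 4.41], [0.06, 2.06], [-2.6, 2.6]. Speed limits (rad/s): [2.22, 2.22, 2.79, 2.79, 3.14, 3.14, 3.14].

## Interface

Orientations are given as a unit quaternion [x, y, z, w].
In Python, from bench import monitor, cams, ticket, r gives the robot as it stands.
- The arm moves only by the shell command python3 -m crank 'ROWS' [OPENING] [FORCE]. ROWS is a JSON object whose one key "steps" holds a list of rows, each a list of 2 entries, a list of its own where there are three numbers: the shift along the world's x, y, z in units of 25 mm (1.0 is 25 mm), then the turn, a rotation vector about the world's x, y, z in units of 5 degrees (1.0 is 5 degrees). In form: {"steps": [[[x, y, z], [ax, ay, az]], ...]}. A call has 1 to 10 rows; each row shifts and turns the commanded pose from where the row before left it; what a row does not reach is not made up. A row lasts 1/12 s, in which the tool goes at most 41.7 mm and 7.16 degrees, less where a joint would pass 70% of its speed; a pose out of reach is approached as far as the arm can. A call is refused whole if a number of a shift passes 1 or a number of a turn 1, either way. A call with a gripper value outside its range is refused whole. OPENING is the finger opening in mm, from 0 to 87, set as the call begins (- or left out, the last holds). The fingers move at their own pace and stop on an object; FORCE is the grip in N (left out, the last holds). Time passes only in rows, so rows that do not move let the fingers close. It gives the time, the measured TCP pose, the force, the opening and the grip force at its end, in the units of the state.
- monitor.read_state(): the state, without advancing time (a new reading comes with each control period).
- cams.camera(name): name is "scene" or "side" or "wrist"; returns a dict with "pixels" (420x560x3 uint8, blue, green, red), "z_map" (420x560 float32, m along the optical axis (not along the pixel's ray), 0 where there is no reading), "vfov" (degrees; the focal length in pixels is half the picture's height over the tangent of half this angle, whatever the lens; pixels are square), "cx", "cy" (the principal point, pixels), "T" (4x4, takes a point from camera to world coordinates). Camera axes: x right, y up, looking along -z (the intrinsics and any distortion apply to the point x, -y, -z); pixel columns grow to the right and rows downward; lengths in m; the calibration is good to about 2 mm. A picture is of the moment at which its call begins.
- ticket.close_job(): hands the job in; it is judged then, once.
The state is a dict: "time": time; "joint_positions": joint angles; "joint_vel": joint speeds; "joint_torque": joint torques, N m; "ee_pos": TCP position; "eef_rot": TCP orientation; "ft_force": force on the tool from outside, world axes, zero at the start; "torque": the same for the moment, N m; "width": finger opening in m; "grip_force": force on a finger pad.
Only numpy, scipy, OpenCV 4.12 (cv2) and the standard library are available. Lean on these libraries where they do the work, as an engineer would, in place of code of your own. Each camera call takes 0.05 s, during which the arm holds its last target. There are 200 camera calls.

## Task

Build the sieve stack on the shaker, one piece at a time from the bottom up: first the collecting pan, turned so that the notch in its flange drops over the key of the shaker's seat, then the fine, the medium and the coarse sieve in that order, and last the lid with the knob. Every piece must sit fully home and level in the one below it and be let go. Leave the bottle and the bench timer where they stand.

Things in the scene. Friction and masses are not known exactly. Their poses are not given: they have to be found in the camera images.
- shaker: small sieve shaker, fixed: white housing 128 x 100 mm (its x by y), 41 mm high, black control face on its -x side, round metal plate on top carrying the seat. Origin: on the table below the seat's centre, z up, no tilt
- seat (a point): centre of the seat's floor, 55 mm above the shaker's origin, axes as the shaker's: a round recess 79 mm across inside a rim 92 mm across and 5 mm high, with a key at the rim on its -x side
- key (a point): top of the key, a dark steel block at the seat's rim, 9 mm wide, rounded on top; it starts 31.5 mm from the seat's axis, runs outwards and stands 10 mm above the seat's floor. This point: 38 mm from the axis
- pan: collecting pan: steel cup with closed floor, 60 mm across, 36 mm tall, mouth 54 mm, on a base flange 76 mm across, 6 mm thick, with one notch 13 mm wide, 6.5 mm deep. Origin: centre of underside, z up; notch on its -x side: its yaw equals the shaker's when seated. Starts up to 1.2 rad off. Off the key it sits crooked, 5 mm high. Grip the 60 mm body 9 mm or more up, clear of the notch. 0.16 kg
- sieve_fine: fine-mesh sieve: steel ring with a woven screen, wires every 2 mm (dark close weave, lowest shell), 31 mm tall. Origin: centre of underside, z up. Tapered skirt 44 mm across at the foot, 52 mm at 7 mm up, then a shoulder to the 60 mm shell. Mouth 54 mm across. Nested, its shoulder lies on the rim below, origin 7 mm under that rim. Grip the shell 9 mm or more up. 0.11 kg
- sieve_medium: medium-mesh sieve: steel ring with a woven screen, wires every 7.5 mm (between the others), 35 mm tall. Origin: centre of underside, z up. Tapered skirt 44 mm across at the foot, 52 mm at 7 mm up, then a shoulder to the 60 mm shell. Mouth 54 mm across. Nested, its shoulder lies on the rim below, origin 7 mm under that rim. Grip the shell 9 mm or more up. 0.11 kg
- sieve_coarse: coarse-mesh sieve: steel ring with a woven screen, wires every 17 mm (nine big openings, tallest), 39 mm tall. Origin: centre of underside, z up. Tapered skirt 44 mm across at the foot, 52 mm at 7 mm up, then a shoulder to the 60 mm shell. Mouth 54 mm across. Nested, its shoulder lies on the rim below, origin 7 mm under that rim. Grip the shell 9 mm or more up. 0.11 kg
- sieve_lid: lid: closed steel disc 60 mm across with a tall round knob; under it the sieves' tapered skirt (7 mm high, 44 to 52 mm across). Origin: centre of underside, z up. Disc from 7 to 12 mm up; knob 26 mm across, its top 40 mm up. Nests in the coarse sieve, origin 7 mm under that rim. It starts on top of the 115 mm tall stack of white plates. Grip the knob 15 mm or more above the underside. 0.12 kg
- bottle_a: bystander: laboratory bottle with black cap, 62 mm across, 158 mm tall, standing. Origin: centre of its underside. Leave it alone
- bench_timer: bystander: cream bench timer with three buttons, 56 x 62 mm, 18 mm high. Origin: centre of its underside. Leave it alone

How it is judged:
On the way, in this order (a step that is already met when the one before it is completed fails the run):
1. the pan is down in the shaker's seat with its notch over the key, let go (horizontal distance between pan and shaker below 0.005 m and z of pan in the frame of shaker between 0.052 and 0.0575 m and angle between pan's own z axis and vertical below 0.05 rad and contact force between the fingers and pan below 0.2 N), for 0.2 s.
2. the fine sieve is nested home on the pan, let go (horizontal distance between sieve_fine and pan below 0.004 m and z of sieve_fine in the frame of pan between 0.026 and 0.031 m and angle between sieve_fine's own z axis and vertical below 0.06 rad and contact force between the fingers and sieve_fine below 0.2 N), for 0.2 s.
3. the medium sieve is nested home on the fine one, let go (horizontal distance between sieve_medium and sieve_fine below 0.004 m and z of sieve_medium in the frame of sieve_fine between 0.021 and 0.026 m and angle between sieve_medium's own z axis and vertical below 0.06 rad and contact force between the fingers and sieve_medium below 0.2 N), for 0.2 s.
4. the coarse sieve is nested home on the medium one, let go (horizontal distance between sieve_coarse and sieve_medium below 0.004 m and z of sieve_coarse in the frame of sieve_medium between 0.025 and 0.03 m and angle between sieve_coarse's own z axis and vertical below 0.06 rad and contact force between the fingers and sieve_coarse below 0.2 N), for 0.2 s.
5. the lid is nested home on the coarse sieve, let go (horizontal distance between sieve_lid and sieve_coarse below 0.004 m and z of sieve_lid in the frame of sieve_coarse between 0.029 and 0.034 m and angle between sieve_lid's own z axis and vertical below 0.06 rad and contact force between the fingers and sieve_lid below 0.2 N), for 0.2 s.
At the end, for the whole second after the job is handed in: the pan is down in the seat (centred within 5 mm, at most 2.5 mm above its floor, level within 0.05 rad), and on it the fine, medium and coarse sieve and the lid, each centred within 4 mm on the one below, its shoulder at most 2 mm above that rim, upright within 0.06 rad; all let go and at rest (all of step 1 and all of step 2 and all of step 3 and all of step 4 and all of step 5 and linear speed of each of pan, sieve_fine, sieve_medium, sieve_coarse, sieve_lid below 0.02 m/s); the robot touches nothing.
It fails at once if the bottle is shifted by over 30 mm or tipped over (distance of bottle_a from where it was at the start of the episode above 0.03 m or angle between bottle_a's own z axis and vertical above 0.35 rad).
It fails at once if the bench timer is shifted by over 30 mm or tipped over (distance of bench_timer from where it was at the start of the episode above 0.03 m or angle between bench_timer's own z axis and vertical above 0.35 rad).
It also fails if it takes over 125 s, if anything falls off the work surface, if the arm or the gripper's body presses on something with over 40 N, if the wrist force passes 120 N, or if a joint passes its speed limit or range.

## Working session

There is one attempt and no reset: what is moved stays moved. The work goes in short steps, Python scripts to look and compute and a shell command to move; the robot and the scene stay as the last step left them, time stands still between calls to the robot, and variables do not carry over. Pictures are saved under pics/ and viewed, at most 14 in all, crops included, and the job is handed in when it is done.

```bash
ls; mkdir -p pics; cat > h.py <<'E'
import numpy as np, cv2
from bench import monitor, cams, ticket, r
def shot(n,fn=None):
    c=cams.camera(n)
    if fn: cv2.imwrite('pics/'+fn,c['pixels'])
    np.savez('/tmp/'+n+'.npz',**c)
    return c
def cloud(c):
    z=c['z_map']; h,w=z.shape; f=h/2/np.tan(np.radians(c['vfov'])/2)
    v,u=np.mgrid[:h,:w]
    P=np.stack([(u-c['cx'])/f*z,-(v-c['cy'])/f*z,-z,np.ones_like(z)],-1)
    W=P@np.array(c['T']).T
    W[z==0]=np.nan
    return W[...,:3]
E
python3 - <<'E'
from h import *
s=monitor.read_state(); print({k:np.round(v,3).tolist() for k,v in s.items()}); print(r.tcp_to_grasp)
for n in ['scene','side','wrist']:
    c=shot(n,n+'0.png'); print(n,c.keys(),c['vfov'],c['cx'],c['cy'],np.round(c['T'],3).tolist())
a=np.hstack([cv2.imread('pics/'+n+'0.png') for n in ['scene','side']])
E
```

```text
pics
{'time': 0.0, 'joint_positions': [-1.256, 0.333, -0.065, 1.461, 0.022, 1.35, -0.089], 'joint_vel': [0.0, 0.0, -0.0, 0.001, -0.002, -0.002, 0.0], 'joint_torque': [-0.001, -62.326, 0.024, -38.991, -0.061, 0.04, 0.0], 'ee_pos': [0.207, 0.589, 0.222], 'eef_rot': [0.168, 0.986, -0.001, -0.0], 'ft_force': [-0.063, 0.304, -0.098], 'torque': [0.026, 0.051, 0.034], 'grip_force': 0.0, 'width': 0.087}
0.0187
scene dict_keys(['pixels', 'z_map', 'vfov', 'cx', 'cy', 'T']) 51.11877101778771 279.4833520367179 213.84631104731517 [[0.855, 0.364, -0.369, 0.198], [-0.518, 0.611, -0.599, -0.24], [0.007, 0.703, 0.711, 0.743], [0.0, 0.0, 0.0, 1.0]]
side dict_keys(['pixels', 'z_map', 'vfov', 'cx', 'cy', 'T']) 45.70538443252986 280.9534542621661 209.7557009299677 [[-1.0, -0.01, -0.003, 0.504], [0.004, -0.641, 0.768, 1.085], [-0.009, 0.768, 0.641, 0.756], [0.0, 0.0, 0.0, 1.0]]
wrist dict_keys(['pixels', 'z_map', 'vfov', 'cx', 'cy', 'T']) 62.2148235332419 279.6188782171245 202.76910693263193 [[0.332, -0.914, -0.232, 0.144], [0.943, 0.321, 0.083, 0.612], [-0.001, -0.246, 0.969, 0.384], [0.0, 0.0, 0.0, 1.0]]
```

View pics/scene0.png

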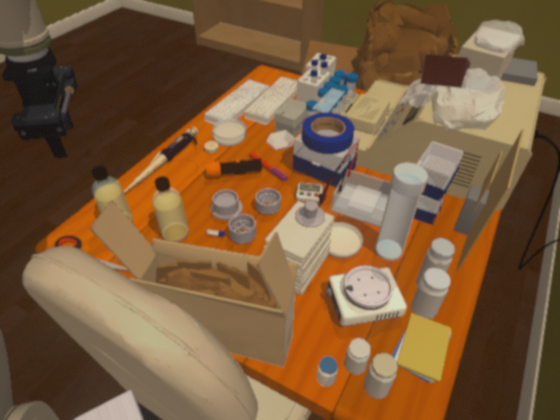

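View pics/side0.png

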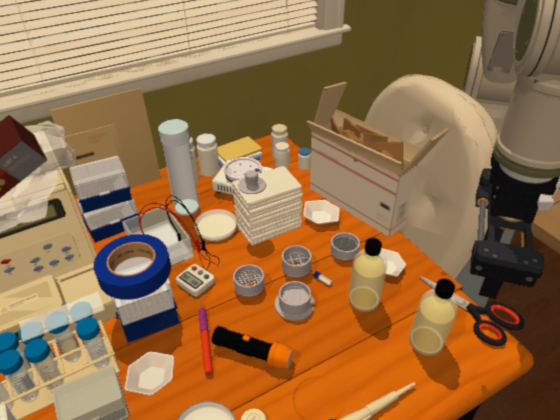

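The scene view shows the pan at about (226,203), the sieves at (267,200) and (242,229) with a third hidden, the lid on the plates at (310,210) and the shaker at (367,290). The side view shows the pan at (295,299), sieves at (249,281), (297,261) and (345,246), the lid at (252,180) and the shaker behind the plates.

```bash
python3 - <<'E'
from h import *
S=np.load('/tmp/side.npz'); C=np.load('/tmp/scene.npz')
ws=cloud(S); wc=cloud(C)
for nm,W,pts in [('side',ws,dict(pan=(295,299),s1=(249,281),s2=(297,261),s3=(345,246),lid=(252,176),shk=(240,170),bot=(373,245),bot2=(444,289),timer=(196,280),plates=(270,190),flash=(250,342),table=(330,330))),('scene',wc,dict(shk=(367,285),shtop=(340,310),lid=(312,203)))]:
    for k,(u,v) in pts.items(): print(nm,k,np.round(W[v,u],3), np.round(np.nanmedian(W[v-2:v+3,u-2:u+3].reshape(-1,3),axis=0),3))
# top-down height map merged, 1.0mm/px
P=np.vstack([ws.reshape(-1,3),wc.reshape(-1,3)]);col=np.vstack([S['pixels'].reshape(-1,3),C['pixels'].reshape(-1,3)])
a=cv2.resize(S['pixels'][220:330,210:410],None,fx=4,fy=4,interpolation=cv2.INTER_CUBIC)
b=cv2.resize(C['pixels'][250:340,310:430],None,fx=4,fy=4,interpolation=cv2.INTER_CUBIC)
cv2.imwrite('pics/a1.png',a);cv2.imwrite('pics/b1.png',b)
E
```

```text
side pan [0.481 0.474 0.026] [0.481 0.474 0.025]
side s1 [0.57  0.424 0.022] [0.57  0.417 0.02 ]
side s2 [ 0.473  0.349 -0.   ] [0.474 0.352 0.001]
side s3 [0.372 0.327 0.021] [0.372 0.327 0.021]
side lid [0.565 0.255 0.153] [0.565 0.256 0.154]
side shk [0.605 0.093 0.054] [0.605 0.094 0.055]
side bot [0.347 0.464 0.155] [0.347 0.465 0.157]
side bot2 [0.25  0.565 0.155] [0.25  0.566 0.157]
side timer [0.676 0.415 0.016] [0.676 0.416 0.017]
side plates [0.529 0.257 0.118] [0.529 0.258 0.119]
side flash [0.561 0.576 0.037] [0.561 0.577 0.037]
side table [ 0.418  0.525 -0.001] [ 0.418  0.525 -0.   ]
scene shk [0.598 0.09  0.057] [0.599 0.091 0.056]
scene shtop [0.531 0.082 0.036] [0.529 0.082 0.039]
scene lid [0.572 0.248 0.156] [0.572 0.248 0.156]
```

View pics/a1.png

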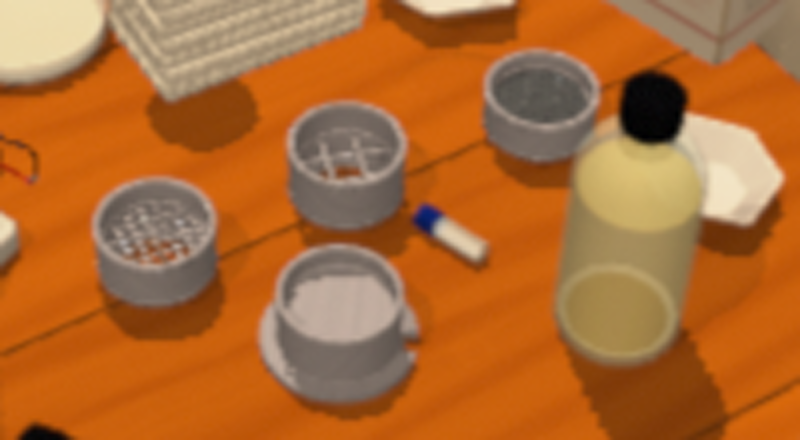

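View pics/b1.png

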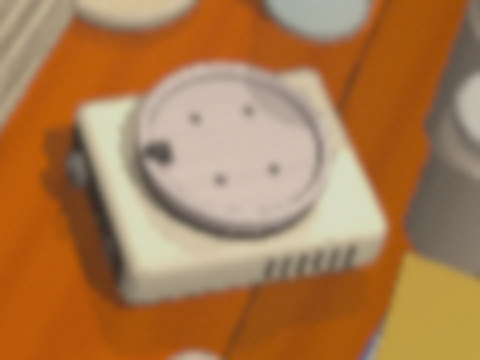

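Left to right, the side crop shows medium at (155,240), coarse at (346,165), fine at (540,105), and the pan at (340,320) with its notch on the right at about (410,335). The scene crop shows the seat at (232,148) with its dark key at (158,153).

```bash
cat >> h.py <<'E'
from scipy.optimize import least_squares
def ring(W,x0,z0,R,dz=.003,tol=.006):
    """circle fit of known mean radius R to points near height z0"""
    P=W.reshape(-1,3); P=P[np.isfinite(P[:,0])]; c=np.array(x0,float)
    for _ in range(6):
        d=np.hypot(*(P[:,:2]-c).T); Q=P[(abs(P[:,2]-z0)<dz)&(abs(d-R)<tol)]
        if len(Q)<15: return None
        c=least_squares(lambda c:np.hypot(*(Q[:,:2]-c).T)-R,c,loss='soft_l1',f_scale=.001).x
    return np.round(c,4),len(Q),np.round(np.median(Q[:,2]),4)
def yawerr(q): 
    from scipy.spatial.transform import Rotation as Ro
    return Ro.from_quat(q).as_matrix()
E
python3 - <<'E'
from h import *
D={n:np.load('/tmp/%s.npz'%n) for n in('scene','side')}
for n in D:
    W=cloud(D[n])
    for k,x,z,R in [('pan',(.481,.46),.036,.0285),('flange',(.481,.46),.006,.0375),('med',(.57,.41),.035,.0285),('coarse',(.474,.37),.039,.0285),('fine',(.372,.32),.031,.0285),('lid',(.567,.25),.127,.0295),('knob',(.567,.25),.155,.0115),('shk',(.598,.09),.060,.0445),('bot',(.347,.455),.155,.014)]:
        print(n,k,ring(W,x,z,R))
    P=W.reshape(-1,3);
    m=(abs(P[:,2]-.041)<.003)&(np.hypot(P[:,0]-.6,P[:,1]-.09)<.1)
    if m.sum()>50: print(n,'housing',cv2.minAreaRect((P[m][:,:2]*1000).astype(np.float32)))
W=cloud(D['scene']);
for u,v in [(310+158/4,250+150/4),(310+168/4,250+150/4),(310+150/4,250+155/4)]: print('key',np.round(W[int(v),int(u)],4))
W=cloud(D['side'])
for u,v in [(311,304),(313,304),(314,300),(314,308),(312,302)]: print('notch',u,v,np.round(W[v,u],4))
E
```

```text
scene pan (array([0.4824, 0.466 ]), 115, np.float64(0.0361))
scene flange (array([0.4838, 0.471 ]), 156, np.float64(0.0066))
scene med (array([0.5713, 0.4195]), 110, np.float64(0.0353))
scene coarse (array([0.4763, 0.3706]), 133, np.float64(0.0391))
scene fine None
scene lid (array([0.569 , 0.2481]), 196, np.float64(0.1279))
scene knob (array([0.5667, 0.2452]), 96, np.float64(0.1557))
scene shk (array([0.5983, 0.0884]), 442, np.float64(0.0603))
scene bot (array([0.3473, 0.4584]), 66, np.float64(0.1566))
scene housing ((611.5661010742188, 83.89559936523438), (99.16455841064453, 157.61199951171875), 69.5853271484375)
side pan (array([0.483 , 0.4675]), 171, np.float64(0.0355))
side flange (array([0.4823, 0.4629]), 267, np.float64(0.0059))
side med (array([0.5721, 0.421 ]), 159, np.float64(0.0343))
side coarse (array([0.4774, 0.3716]), 143, np.float64(0.0386))
side fine (array([0.3733, 0.3254]), 133, np.float64(0.0307))
side lid (array([0.5678, 0.2449]), 153, np.float64(0.1273))
side knob (array([0.5681, 0.2478]), 67, np.float64(0.1548))
side shk (array([0.6002, 0.0917]), 167, np.float64(0.0598))
side bot (array([0.3468, 0.459 ]), 111, np.float64(0.1564))
side housing ((618.5310668945312, 85.77739715576172), (99.30778503417969, 157.75001525878906), 72.59671020507812)
key [0.5632 0.1017 0.0623]
key [0.5665 0.0975 0.065 ]
key [0.5589 0.1022 0.0617]
notch 311 304 [0.4501 0.4681 0.0039]
notch 313 304 [ 0.4459  0.4637 -0.0016]
notch 314 300 [0.4437 0.4572 0.0025]
notch 314 308 [0.4449 0.4773 0.0032]
notch 312 302 [0.4481 0.4649 0.0059]
```

```bash
python3 - <<'E'
from h import *
H=np.zeros((300,280))
for n in('scene','side'):
    P=cloud(np.load('/tmp/%s.npz'%n)).reshape(-1,3);P=P[np.isfinite(P[:,0])]
    i=((P[:,0]-.2)/.002).astype(int); j=((.65-P[:,1])/.002).astype(int)  # x ->right, y up
    m=(i>=0)&(i<300)&(j>=0)&(j<280)&(P[:,2]<.5)
    np.maximum.at(H.T,(j[m],i[m]) if 0 else (j[m],i[m]),P[m,2]) if 0 else np.maximum.at(H,(i[m],j[m]),P[m,2])
I=H.T; 
im=cv2.applyColorMap((np.clip(I/.25,0,1)*255).astype(np.uint8),cv2.COLORMAP_JET)
im=cv2.dilate(im,np.ones((2,2)));im=cv2.resize(im,None,fx=2,fy=2,interpolation=cv2.INTER_NEAREST)
for x in np.arange(.2,.8,.1):
    u=int((x-.2)*1000);cv2.line(im,(u,0),(u,559),(255,255,255),1);cv2.putText(im,'%.1f'%x,(u,10),0,.4,(255,255,255))
for y in np.arange(.1,.65,.1):
    v=int((.65-y)*1000);cv2.line(im,(0,v),(599,v),(255,255,255),1);cv2.putText(im,'%.1f'%y,(0,v),0,.4,(255,255,255))
cv2.imwrite('pics/h.png',im)
E
```

```text
(no output)
```

View pics/h.png

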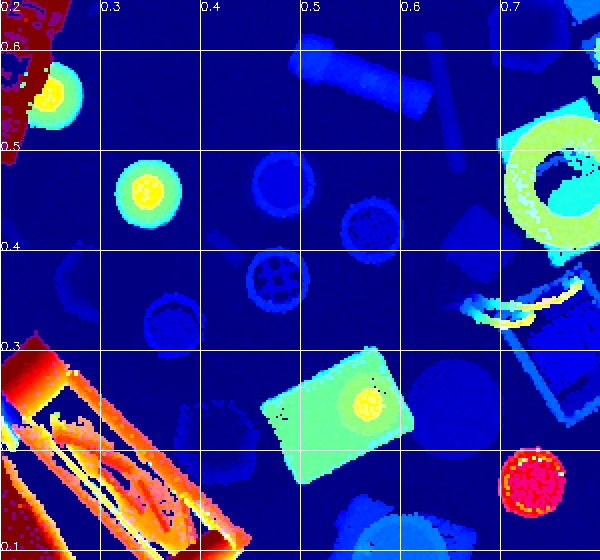

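The height map shows the objects well apart. The bottle at (.347,.459) and the plates limit which gripper yaws I can use. Next I'll hover over the pan and look with the wrist camera.

```bash
python3 -m crank '{"steps":[[[0.9,-0.4,0],[0,0,0]],[[0.9,-0.4,0],[0,0,0]],[[0.9,-0.4,0],[0,0,0]],[[0.9,-0.4,0],[0,0,0]],[[0.9,-0.4,0],[0,0,0]],[[0.9,-0.4,0],[0,0,0]],[[0.9,-0.4,0],[0,0,0]],[[0.9,-0.4,0],[0,0,0]],[[0.9,-0.4,0],[0,0,0]],[[0.9,-0.4,0],[0,0,0]]]}' 76
python3 -m crank '{"steps":[[[0.9,-0.4,-0.5],[0,0,0]],[[0.9,-0.5,-0.5],[0,0,0]],[[0.2,0,-0.5],[0,0,0]],[[0,0,0],[0,0,0]],[[0,0,0],[0,0,0]]]}'
python3 - <<'E'
from h import *
s=monitor.read_state();print(s['ee_pos'],s['joint_positions'])
c=shot('wrist','w1.png');W=cloud(c)
print(ring(W,(.483,.467),.036,.0285),ring(W,(.483,.467),.006,.0375))
E
```

```text
time: 0.98
ee_pos: [0.4331, 0.489, 0.2223]
eef_rot: [0.168, 0.986, -0.0, -0.0]
ft_force: [-0.5, 0.8, 0.0]
width: 0.0759
grip_force: 0.0
time: 1.4
ee_pos: [0.4812, 0.4673, 0.1842]
eef_rot: [0.168, 0.986, -0.001, -0.001]
ft_force: [-0.9, -0.1, 0.5]
width: 0.076
grip_force: 0.0
[0.48123116 0.46728694 0.1841967 ] [-0.89100391  0.45232056  0.07324483  1.38048992 -0.03382235  1.31197104
  0.41671156]
(array([0.4822, 0.4684]), 693, np.float64(0.0362)) (array([0.4866, 0.4669]), 1000, np.float64(0.0063))
```

View pics/w1.png

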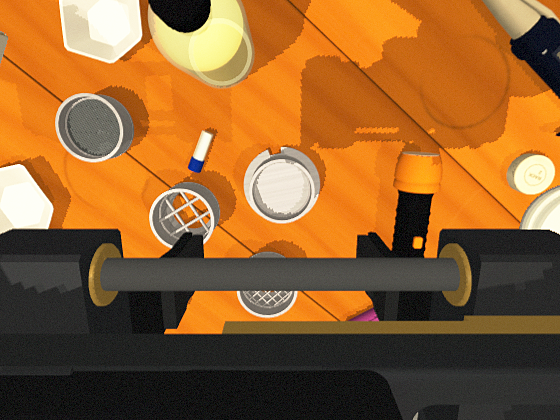

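The wrist view shows the pan at (282,186) with its notch at (278,150). I'll measure the notch angle from the gap in the flange points.

```bash
cat >> h.py <<'E'
def gap(W,c,z0,r0,r1,dz=.003,step=4):
    """share of points at height z0 in annulus per angle bin"""
    P=W.reshape(-1,3); P=P[np.isfinite(P[:,0])]; d=P[:,:2]-c; rr=np.hypot(*d.T); a=np.degrees(np.arctan2(d[:,1],d[:,0]))%360
    m=(rr>r0)&(rr<r1); return {int(k):(int((m&(a//step*step==k)).sum()),round(float(np.median(P[m&(a//step*step==k),2])) if 0 else float(np.nanmedian(P[m&(a//step*step==k),2]))*1000 if (m&(a//step*step==k)).any() else -1,1)) for k in range(0,360,step)}
E
python3 - <<'E'
from h import *
c=np.load('/tmp/wrist.npz');W=cloud(c)
g=gap(W,(.4825,.468),0,.033,.0365)
print({k:v for k,v in g.items() if 130<=k<=230})
E
```

```text
{132: (158, 272.1), 136: (210, 271.4), 140: (216, 270.7), 144: (179, 270.3), 148: (149, 270.0), 152: (130, 269.9), 156: (119, 269.8), 160: (119, 269.6), 164: (130, 269.7), 168: (144, 269.9), 172: (178, 270.3), 176: (207, 270.7), 180: (212, 271.2), 184: (180, 271.9), 188: (152, 272.1), 192: (145, 272.1), 196: (653, 293.3), 200: (1501, 297.9), 204: (627, 300.8), 208: (15, 6.7), 212: (8, 6.0), 216: (9, 6.1), 220: (9, 7.0), 224: (7, 6.4), 228: (10, 6.4)}
```

```bash
sed -i 's/P=P\[np.isfinite(P\[:,0\])\]; d=/P=P[np.isfinite(P[:,0])\&(abs(P[:,2]-z0)<.03)]; d=/' h.py
python3 - <<'E'
from h import *
c=np.load('/tmp/wrist.npz');W=cloud(c)
g=gap(W,(.4825,.468),0.004,.033,.0365)
print({k:v for k,v in g.items() if 130<=k<=230})
f=210/np.tan(np.radians(c['vfov']/2))
def px(u,v,z):
    d=np.array([(u-c['cx'])/f,-(v-c['cy'])/f,-1]);T=c['T'];d=T[:3,:3]@d;o=T[:3,3];return (o+d*(z-o[2])/d[2])
for u,v in [(278,150),(270,151),(286,149)]: 
    p=px(u,v,.004);print(p,np.degrees(np.arctan2(p[1]-.468,p[0]-.4825)))
cv2.imwrite('pics/w1c.png',cv2.resize(c['pixels'][130:240,220:350],None,fx=5,fy=5,interpolation=cv2.INTER_CUBIC))
E
```

```text
{132: (9, 6.5), 136: (10, 6.6), 140: (8, 5.8), 144: (9, 5.9), 148: (8, 6.3), 152: (10, 6.5), 156: (6, 6.4), 160: (11, 1.0), 164: (8, 0.3), 168: (9, -0.0), 172: (9, 0.2), 176: (9, 0.7), 180: (10, 3.2), 184: (10, 6.2), 188: (8, 6.3), 192: (9, 6.4), 196: (9, 6.5), 200: (9, 6.5), 204: (8, 6.8), 208: (10, 6.0), 212: (8, 6.0), 216: (9, 6.1), 220: (9, 7.0), 224: (7, 6.4), 228: (10, 6.4)}
[0.44898489 0.47686719 0.004     ] 165.1806429387078
[0.44730645 0.46915252 0.004     ] 178.1243408175439
[0.45066087 0.48457049 0.004     ] 152.50554596552536
```

View pics/w1c.png

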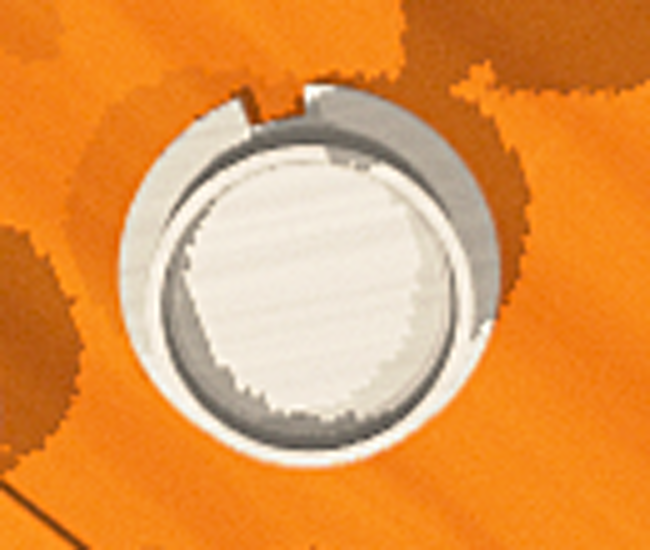

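The notch sits at about 170°, so the pan's yaw is about -9.5°. I'll grip lightly at 130° closing yaw, then at about 50°, so the pan is centred on the tool both ways.

```bash
python3 -m crank '{"steps":[[[0.04,0.04,-0.6],[0,0,1]],[[0,0,-0.6],[0,0,1]],[[0,0,-0.6],[0,0,1]],[[0,0,-0.6],[0,0,1]],[[0,0,-0.6],[0,0,1]],[[0,0,-0.6],[0,0,1]],[[0,0,-0.6],[0,0,1]],[[0,0,-0.6],[0,0,1]],[[0,0,-0.6],[0,0,1]],[[0,0,-0.6],[0,0,1]]]}' 76
python3 -m crank '{"steps":[[[0,0,-0.5],[0,0,1]],[[0,0,-0.4],[0,0,1]],[[0,0,0],[0,0,0]],[[0,0,0],[0,0,0]]]}'
python3 -m crank '{"steps":[[[0,0,0],[0,0,0]],[[0,0,0],[0,0,0]],[[0,0,0],[0,0,0]],[[0,0,0],[0,0,0]],[[0,0,0],[0,0,0]]]}' 50 8
```

```text
time: 2.28
ee_pos: [0.482, 0.4701, 0.0359]
eef_rot: [-0.267, 0.964, 0.001, 0.001]
ft_force: [0.6, 0.1, 0.1]
width: 0.076
grip_force: 0.0
time: 2.62
ee_pos: [0.4822, 0.4694, 0.0133]
eef_rot: [-0.347, 0.938, 0.0, -0.0]
ft_force: [0.1, 0.1, 0.9]
width: 0.0761
grip_force: 0.0
time: 3.03
ee_pos: [0.4833, 0.4687, 0.0134]
eef_rot: [-0.347, 0.938, 0.0, 0.0]
ft_force: [-0.9, -0.6, 5.3]
width: 0.0599
grip_force: 8.0
```

```bash
python3 -m crank '{"steps":[[[0,0,0],[0,0,0]],[[0,0,0],[0,0,0]],[[0,0,0],[0,0,0]],[[0,0,0],[0,0,-1]],[[0,0,0],[0,0,-1]],[[0,0,0],[0,0,-1]],[[0,0,0],[0,0,-1]],[[0,0,0],[0,0,-1]],[[0,0,0],[0,0,-1]],[[0,0,0],[0,0,-1]]]}' 76
python3 -m crank '{"steps":[[[0,0,0],[0,0,-1]],[[0,0,0],[0,0,-1]],[[0,0,0],[0,0,-1]],[[0,0,0],[0,0,-1]],[[0,0,0],[0,0,-1]],[[0,0,0],[0,0,-1]],[[0,0,0],[0,0,-1]],[[0,0,0],[0,0,-1]],[[0,0,0],[0,0,-1]],[[0,0,0],[0,0,0]]]}'
python3 -m crank '{"steps":[[[0,0,0],[0,0,0]],[[0,0,0],[0,0,0]],[[0,0,0],[0,0,0]],[[0,0,0],[0,0,0]],[[0,0,0],[0,0,0]]]}' 50 20
```

```text
time: 3.87
ee_pos: [0.483, 0.468, 0.0123]
eef_rot: [-0.047, 0.999, -0.0, -0.0]
ft_force: [-0.5, 1.1, -0.1]
width: 0.0757
grip_force: 0.0
time: 4.7
ee_pos: [0.4829, 0.4681, 0.0123]
eef_rot: [0.339, 0.941, -0.0, -0.0]
ft_force: [0.4, 0.1, -0.9]
width: 0.076
grip_force: 0.0
time: 5.12
ee_pos: [0.4832, 0.4681, 0.0125]
eef_rot: [0.336, 0.942, 0.0, -0.0]
ft_force: [0.2, 0.1, -0.7]
width: 0.0594
grip_force: 20.0
```

```bash
python3 -m crank '{"steps":[[[0,0,0.3],[0,0,0]],[[0,0,0.9],[0,0,0]],[[0,0,0.9],[0,0,0]],[[0,0,0.9],[0,0,0]],[[0,0,0.9],[0,0,0]],[[0,0,0.9],[0,0,0]],[[0,0,0.9],[0,0,0]],[[0.1,-0.5,0.9],[0,0,0]],[[0.2,-0.8,0.9],[0,0,0]],[[0.4,-0.9,0.9],[0,0,0]]]}'
python3 -m crank '{"steps":[[[0.4,-0.9,0.2],[0,0,0]],[[0.4,-0.9,0],[0,0,0]],[[0.4,-0.9,0],[0,0,0]],[[0.4,-0.9,0],[0,0,0]],[[0.4,-0.9,0],[0,0,0]],[[0.4,-0.9,0],[0,0,0]],[[0.4,-0.9,0],[0,0,0]],[[0.4,-0.9,0],[0,0,0]],[[0.4,-0.9,0],[0,0,0]],[[0.4,-0.9,0],[0,0,-1]]]}'
python3 -m crank '{"steps":[[[0.4,-0.9,0],[0,0,-0.8]],[[0.4,-0.9,0],[0,0,0]],[[0.4,-0.9,0],[0,0,0]],[[0.4,-0.9,0],[0,0,0]],[[0.2,-0.9,0],[0,0,0]],[[0,-0.8,0],[0,0,0]],[[0,0,0],[0,0,0]],[[0,0,0],[0,0,0]],[[0,0,0],[0,0,0]]]}'
python3 - <<'E'
from h import *
s=monitor.read_state();print(s['ee_pos'],s['joint_positions'])
c=shot('wrist','w2.png');W=cloud(c)
for z,R in((.060,.0445),(.060,.046)): print(ring(W,(.599,.09),z,R))
c=shot('scene');print(ring(cloud(c),(.599,.09),.060,.0445))
E
```

```text
time: 5.95
ee_pos: [0.4992, 0.4138, 0.224]
eef_rot: [0.335, 0.942, 0.0, -0.0]
ft_force: [0.1, -0.5, -1.3]
width: 0.0594
grip_force: 20.0
time: 6.78
ee_pos: [0.6009, 0.1869, 0.2282]
eef_rot: [0.377, 0.926, 0.0, 0.0]
ft_force: [-0.6, 0.6, -1.6]
width: 0.0596
grip_force: 20.0
time: 7.53
ee_pos: [0.6456, 0.0563, 0.2277]
eef_rot: [0.41, 0.912, 0.0, -0.0]
ft_force: [-0.4, -0.3, -1.4]
width: 0.0596
grip_force: 20.0
[0.64559497 0.05632528 0.22770724] [-0.45510162  0.39302138  0.40317482  1.40709296 -0.15464705  1.37243461
  0.67780179]
(array([0.5998, 0.0908]), 2008, np.float64(0.0599))
(array([0.6007, 0.0889]), 1706, np.float64(0.0601))
(array([0.5982, 0.0884]), 452, np.float64(0.0602))
```

View pics/w2.png

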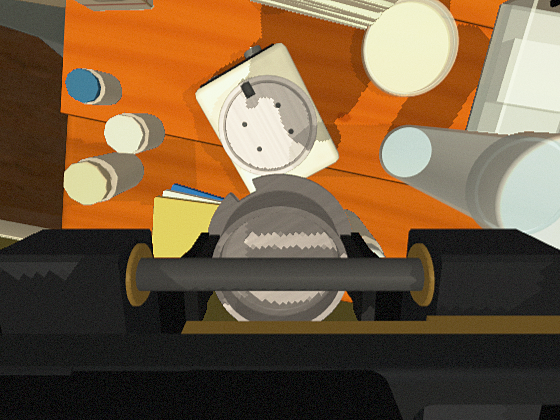

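The wrist view shows the held pan with its notch at (245,190). Ahead of it is the seat at (268,125), with the key at (248,90). Now I'll measure everything in this one frame.

```bash
python3 - <<'E'
from h import *
s=monitor.read_state();t=s['ee_pos']
c=np.load('/tmp/wrist.npz');W=cloud(c);P=W.reshape(-1,3);P=P[np.isfinite(P[:,0])]
sc=ring(W,(.599,.09),.060,.0428,tol=.0045);print('seat',sc); S=sc[0]
d=P[:,:2]-S;rr=np.hypot(*d.T)
m=(P[:,2]>.0627)&(P[:,2]<.07)&(rr>.028)&(rr<.05);k=d[m];print('key',m.sum(),k.mean(0),np.degrees(np.arctan2(k[:,1].mean(),k[:,0].mean())),P[m,2].max())
m=(abs(P[:,2]-.041)<.002)&(rr>.047)&(rr<.09)
q=(P[m][:,:2]*1000).astype(np.float32);print('house',cv2.minAreaRect(q),cv2.minAreaRect(q[::2]))
m=(abs(P[:,2]-.055)<.002)&(rr<.038);print('floor',P[m].mean(0)if m.any() else 0,m.sum())
print('rim',ring(W,t[:2],.251,.0285,tol=.004),'flange',[ring(W,t[:2],.2215,R,tol=.003) for R in(.0345,.036)])
g=gap(W,t[:2],.2215,.033,.0365);print({k:v for k,v in g.items() if 100<=k<=230})
m=(np.hypot(*(P[:,:2]-t[:2]).T)<.045)&(P[:,2]>.2)&(P[:,2]<.26)
print(np.histogram(P[m,2],bins=np.arange(.2,.262,.003)))
E
```

```text
seat (array([0.5997, 0.0909]), 2008, np.float64(0.0599))
key 107 [-0.03532335  0.01248078] 160.54019011969308 0.06637569440644969Traceback (most recent call last):
  File "<stdin>", line 8, in <module>
cv2.error: OpenCV(4.12.0) /io/opencv/modules/imgproc/src/convhull.cpp:143: error: (-215:Assertion failed) total >= 0 && (depth == CV_32F || depth == CV_32S) in function 'convexHull'
```

```bash
python3 - <<'E'
from h import *
s=monitor.read_state();t=s['ee_pos']
c=np.load('/tmp/wrist.npz');W=cloud(c);P=W.reshape(-1,3);P=P[np.isfinite(P[:,0])]
S=np.array([.5997,.0909]);d=P[:,:2]-S;rr=np.hypot(*d.T)
m=(abs(P[:,2]-.041)<.002)&(rr>.047)&(rr<.085)
q=np.ascontiguousarray((P[m][:,:2]*1000).astype(np.float32));print('house',m.sum());m.any() and print(cv2.minAreaRect(q))
print('rim',ring(W,t[:2],.251,.0285,tol=.004),'flange',[ring(W,t[:2],.2215,R,tol=.003) for R in(.0345,.036)])
g=gap(W,t[:2],.2215,.033,.0365,step=3);print({k:v for k,v in g.items() if 100<=k<=230})
m=(np.hypot(*(P[:,:2]-t[:2]).T)<.045)&(P[:,2]>.2)&(P[:,2]<.26)
print(np.histogram(P[m,2],bins=np.arange(.2,.262,.003)))
E
```

```text
house 3755
((599.7559814453125, 90.85621643066406), (96.4215087890625, 124.46440887451172), 69.97447204589844)
rim (array([0.6446, 0.0574]), 2295, np.float64(0.2513)) flange [(array([0.6453, 0.0577]), 1953, np.float64(0.2215)), (array([0.6454, 0.0565]), 1861, np.float64(0.2215))]
{102: (25, 221.3), 105: (25, 221.4), 108: (25, 221.5), 111: (26, 221.7), 114: (27, 221.8), 117: (26, 221.8), 120: (25, 221.4), 123: (27, 221.4), 126: (25, 221.3), 129: (27, 221.4), 132: (20, 221.5), 135: (27, 221.7), 138: (24, 221.5), 141: (27, 221.6), 144: (26, 221.6), 147: (27, 221.7), 150: (26, 221.6), 153: (6, 221.1), 156: (0, -1), 159: (0, -1), 162: (0, -1), 165: (0, -1), 168: (0, -1), 171: (17, 218.3), 174: (35, 221.4), 177: (25, 221.6), 180: (25, 221.5), 183: (23, 221.7), 186: (26, 221.6), 189: (24, 221.7), 192: (23, 221.8), 195: (26, 221.5), 198: (21, 221.6), 201: (27, 221.4), 204: (183, 239.2), 207: (19, 221.5), 210: (0, -1), 213: (0, -1), 216: (0, -1), 219: (0, -1), 222: (0, -1), 225: (0, -1), 228: (0, -1)}
(array([   0,    0,    0,    0,    3,   39,  580, 2188,  112,  182,  230,
        232, 1186, 4963,  732,  666,  904, 1613,  150,   84]), array([0.2  , 0.203, 0.206, 0.209, 0.212, 0.215, 0.218, 0.221, 0.224,
       0.227, 0.23 , 0.233, 0.236, 0.239, 0.242, 0.245, 0.248, 0.251,
       0.254, 0.257, 0.26 ]))
```

```bash
python3 -m crank '{"steps":[[[-0.6,0.45,0],[0,0,-0.2]],[[-0.6,0.45,0],[0,0,-0.2]],[[-0.6,0.45,0],[0,0,0]],[[0,0,-0.8],[0,0,0]],[[0,0,-0.9],[0,0,0]],[[0,0,-0.9],[0,0,0]],[[0,0,-0.9],[0,0,0]],[[0,0,-0.9],[0,0,0]],[[0,0,-0.9],[0,0,0]],[[0,0,-0.3],[0,0,0]]]}'
python3 -m crank '{"steps":[[[0,0,0],[0,0,0]],[[0,0,0],[0,0,0]],[[0,0,0],[0,0,0]]]}'
python3 - <<'E'
from h import *
s=monitor.read_state();print(s['ee_pos'],s['eef_rot'])
c=shot('side','s2.png');W=cloud(c);print(ring(W,s['ee_pos'][:2],s['ee_pos'][2]-.0125+.036,.0285,tol=.004),ring(W,(.6,.09),.06,.0428,tol=.0045))
c=shot('scene','c2.png');W=cloud(c);print(ring(W,s['ee_pos'][:2],s['ee_pos'][2]-.0125+.036,.0285,tol=.004),ring(W,(.6,.09),.06,.0428,tol=.0045))
E
```

```text
time: 8.47
ee_pos: [0.5987, 0.0904, 0.0843]
eef_rot: [0.425, 0.905, -0.001, -0.002]
ft_force: [-0.8, 0.2, -2.7]
width: 0.0596
grip_force: 20.0
time: 8.72
ee_pos: [0.6016, 0.0899, 0.0892]
eef_rot: [0.425, 0.905, 0.001, 0.001]
ft_force: [-0.6, -0.2, -1.2]
width: 0.0592
grip_force: 20.0
[0.60159998 0.08988888 0.08923608] [4.25265378e-01 9.05067933e-01 7.91410098e-04 8.76281240e-04]
(array([0.6018, 0.0899]), 93, np.float64(0.1126)) (array([0.6006, 0.0912]), 91, np.float64(0.0601))
None (array([0.5977, 0.0884]), 197, np.float64(0.0605))
```

```bash
python3 -m crank '{"steps":[[[-0.03,0,-0.2],[0,0,0]],[[0,0,-0.2],[0,0,0]],[[0,0,-0.1],[0,0,0]],[[0,0,0],[0,0,0]],[[0,0,0],[0,0,0]]]}'
python3 -m crank '{"steps":[[[0,0,-0.1],[0,0,0]],[[0,0,-0.1],[0,0,0]],[[0,0,0],[0,0,0]],[[0,0,0],[0,0,0]]]}'
```

```text
time: 9.23
ee_pos: [0.5997, 0.0894, 0.0748]
eef_rot: [0.425, 0.905, -0.0, -0.0]
ft_force: [-0.9, 0.3, -0.9]
width: 0.0594
grip_force: 20.0
time: 9.57
ee_pos: [0.5998, 0.0895, 0.0699]
eef_rot: [0.425, 0.905, -0.0, -0.0]
ft_force: [0.6, 0.2, -1.5]
width: 0.0593
grip_force: 20.0
```

```bash
python3 -m crank '{"steps":[[[0,0,-0.06],[0,0,0]],[[0,0,-0.05],[0,0,0]],[[0,0,0],[0,0,0]],[[0,0,0],[0,0,0]]]}'
python3 -m crank '{"steps":[[[0,0,0],[0,0,0]],[[0,0,0],[0,0,0]],[[0,0,0],[0,0,0]],[[0,0,0],[0,0,0]]]}' 76
python3 -m crank '{"steps":[[[0,0,0.3],[0,0,0]],[[0,0,0.9],[0,0,0]],[[0,0,0.9],[0,0,0]],[[0,0,0.9],[0,0,0]],[[0,0,0.9],[0,0,0]],[[0,0,0.9],[0,0,0]],[[0,0,0.9],[0,0,0]],[[0,0,0.5],[0,0,0]],[[0,0,0],[0,0,0]],[[0,0,0],[0,0,0]]]}'
python3 - <<'E'
from h import *
s=monitor.read_state();print(s['ee_pos'])
for n in('wrist','side','scene'):
  c=shot(n,n+'3.png');W=cloud(c);print(n,ring(W,(.6,.09),.091,.0285,tol=.004),ring(W,(.6,.09),.06,.0428,tol=.0045),ring(W,(.6,.09),.061,.0365,dz=.0015,tol=.003))
E
```

```text
time: 9.9
ee_pos: [0.6, 0.0895, 0.0675]
eef_rot: [0.425, 0.905, 0.0, 0.0]
ft_force: [0.1, 0.1, 0.8]
width: 0.0595
grip_force: 20.0
time: 10.23
ee_pos: [0.5999, 0.0895, 0.0673]
eef_rot: [0.425, 0.905, 0.0, 0.0]
ft_force: [0.1, -0.0, -0.3]
width: 0.0738
grip_force: 0.0
time: 11.07
ee_pos: [0.6, 0.0895, 0.2225]
eef_rot: [0.425, 0.905, 0.0, 0.0]
ft_force: [-1.0, -0.2, -0.6]
width: 0.0761
grip_force: 0.0
[0.60002678 0.0894944  0.22252946]
wrist (array([0.599 , 0.0904]), 786, np.float64(0.0911)) (array([0.5995, 0.091 ]), 1834, np.float64(0.06)) (array([0.6005, 0.0885]), 817, np.float64(0.0612))
side (array([0.6003, 0.0902]), 109, np.float64(0.0908)) (array([0.6006, 0.0912]), 103, np.float64(0.0602)) (array([0.5999, 0.0883]), 41, np.float64(0.0612))
scene (array([0.5984, 0.088 ]), 198, np.float64(0.0912)) (array([0.598 , 0.0881]), 320, np.float64(0.0602)) (array([0.599 , 0.0902]), 139, np.float64(0.0614))
```

View pics/wrist3.png

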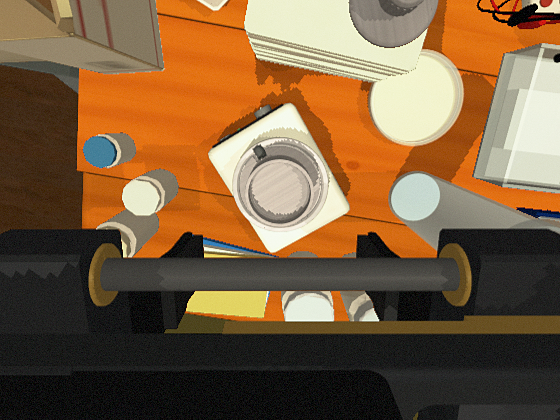

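The pan's rim is at z = .091, so it's seated on the key, centred at about (.600,.0895). Next is the fine sieve, with the closing axis at about -35°.

```bash
python3 -m crank '{"steps":[[[-0.5,0.5,0.3],[0,0,-1]],[[-0.9,0.95,0.3],[0,0,-1]],[[-0.9,0.95,0],[0,0,-1]],[[-0.9,0.95,0],[0,0,-1]],[[-0.9,0.95,0],[0,0,-1]],[[-0.9,0.95,0],[0,0,-1]],[[-0.9,0.95,0],[0,0,-1]],[[-0.9,0.95,0],[0,0,-1]],[[-0.9,0.95,0],[0,0,-1]],[[-0.9,0.95,0],[0,0,-1]]]}'
python3 -m crank '{"steps":[[[-0.5,0.4,-0.2],[0,0,-1]],[[0,0,-0.4],[0,0,-1]],[[0,0,-0.6],[0,0,-1]],[[0,0,-0.6],[0,0,-1]],[[0,0,-0.3],[0,0,-1]],[[0,0,0],[0,0,0]],[[0,0,0],[0,0,0]],[[0,0,0],[0,0,0]]]}'
python3 - <<'E'
from h import *
s=monitor.read_state();print(s['ee_pos'],s['eef_rot'],s['joint_positions'])
c=shot('wrist','w4.png');W=cloud(c);print(ring(W,(.373,.325),.031,.0285,tol=.004))
E
```

```text
time: 12.05
ee_pos: [0.3832, 0.3163, 0.2364]
eef_rot: [0.769, 0.639, -0.001, 0.0]
ft_force: [0.8, 0.7, 0.6]
width: 0.0762
grip_force: 0.0
time: 12.72
ee_pos: [0.3724, 0.3258, 0.185]
eef_rot: [0.888, 0.46, 0.0, 0.0]
ft_force: [0.2, -0.5, 0.2]
width: 0.0756
grip_force: 0.0
[0.37244057 0.32577266 0.18504853] [8.87766106e-01 4.60294836e-01 5.20192746e-05 3.96966591e-05] [-1.00677256  0.06551578  0.20450708  1.85927022 -0.01405264  1.21812684
 -1.41198074]
(array([0.3729, 0.3263]), 687, np.float64(0.0312))
```

```bash
python3 -m crank '{"steps":[[[0,0,-0.8],[0,0,0]],[[0,0,-0.9],[0,0,0]],[[0,0,-0.9],[0,0,0]],[[0,0,-0.9],[0,0,0]],[[0,0,-0.9],[0,0,0]],[[0,0,-0.9],[0,0,0]],[[0,0,-0.9],[0,0,0]],[[0,0,-0.6],[0,0,0]],[[0,0,-0.1],[0,0,0]],[[0,0,0],[0,0,0]]]}'
python3 -m crank '{"steps":[[[0,0,0],[0,0,0]],[[0,0,0],[0,0,0]],[[0,0,0],[0,0,0]],[[0,0,0],[0,0,0]],[[0,0,0],[0,0,0]]]}' 50 20
```

```text
time: 13.6
ee_pos: [0.3722, 0.3255, 0.0121]
eef_rot: [0.888, 0.459, -0.0, 0.0]
ft_force: [-0.2, -0.0, 0.4]
width: 0.076
grip_force: 0.0
time: 14.02
ee_pos: [0.3729, 0.3263, 0.0133]
eef_rot: [0.888, 0.459, 0.001, -0.0]
ft_force: [-0.8, -0.8, 7.9]
width: 0.0593
grip_force: 20.0
```

```bash
python3 -m crank '{"steps":[[[0,0,0.4],[0,0,0]],[[0,0,0.9],[0,0,0]],[[0,0,0.9],[0,0,0]],[[0,0,0.9],[0,0,0]],[[0,0,0.9],[0,0,0]],[[0,0,0.9],[0,0,0]],[[0,0,0.9],[0,0,0]],[[0,0,0.9],[0,0,0]],[[0,0,0.9],[0,0,0]],[[0.5,-0.5,0.9],[0,0,0]]]}'
python3 -m crank '{"steps":[[[0.9,-0.95,0],[0,0,0]],[[0.9,-0.95,0],[0,0,0]],[[0.9,-0.95,0],[0,0,0]],[[0.9,-0.95,0],[0,0,0]],[[0.9,-0.95,0],[0,0,0]],[[0.9,-0.95,0],[0,0,0]],[[0.9,-0.95,0],[0,0,0]],[[0.9,-0.95,0],[0,0,0]],[[0.9,-0.95,0],[0,0,0]],[[0.5,-0.4,-0.5],[0,0,0]]]}'
python3 -m crank '{"steps":[[[0,0,-0.9],[0,0,0]],[[0,0,-0.9],[0,0,0]],[[0,0,-0.9],[0,0,0]],[[0,0,-0.7],[0,0,0]],[[0,0,0],[0,0,0]],[[0,0,0],[0,0,0]],[[0,0,0],[0,0,0]]]}'
```

```text
time: 14.85
ee_pos: [0.3826, 0.3151, 0.2266]
eef_rot: [0.887, 0.461, -0.0, -0.001]
ft_force: [0.7, 1.1, -1.6]
width: 0.0591
grip_force: 20.0
time: 15.68
ee_pos: [0.6026, 0.085, 0.215]
eef_rot: [0.889, 0.457, 0.002, 0.001]
ft_force: [-0.8, -1.3, 0.6]
width: 0.0592
grip_force: 20.0
time: 16.27
ee_pos: [0.6005, 0.0895, 0.129]
eef_rot: [0.888, 0.459, 0.001, 0.0]
ft_force: [-0.3, -1.0, -1.2]
width: 0.0593
grip_force: 20.0
```

```bash
python3 -m crank '{"steps":[[[0,0,-0.3],[0,0,0]],[[0,0,-0.3],[0,0,0]],[[0,0,-0.2],[0,0,0]],[[0,0,-0.2],[0,0,0]],[[0,0,-0.2],[0,0,0]],[[0,0,0],[0,0,0]],[[0,0,0],[0,0,0]],[[0,0,0],[0,0,0]]]}'
python3 -m crank '{"steps":[[[0,0,-0.05],[0,0,0]],[[0,0,-0.05],[0,0,0]],[[0,0,0],[0,0,0]],[[0,0,0],[0,0,0]]]}'
```

```text
time: 16.93
ee_pos: [0.5998, 0.0894, 0.0972]
eef_rot: [0.888, 0.459, -0.0, 0.0]
ft_force: [-0.5, 0.1, -1.0]
width: 0.059
grip_force: 20.0
time: 17.27
ee_pos: [0.6, 0.0895, 0.0966]
eef_rot: [0.888, 0.459, 0.0, -0.0]
ft_force: [-8.1, -1.2, 15.3]
width: 0.0592
grip_force: 20.0
```

```bash
python3 -m crank '{"steps":[[[0,0,0],[0,0,0]],[[0,0,0],[0,0,0]],[[0,0,0],[0,0,0]],[[0,0,0],[0,0,0]]]}' 76
python3 -m crank '{"steps":[[[0,0,0.3],[0,0,0]],[[0,0,0.9],[0,0,0]],[[0,0,0.9],[0,0,0]],[[0,0,0.9],[0,0,0]],[[0,0,0.9],[0,0,0]],[[0,0,0.9],[0,0,0]],[[0,0,0.9],[0,0,0]],[[0,0,0],[0,0,0]],[[0,0,0],[0,0,0]]]}'
python3 - <<'E'
from h import *
s=monitor.read_state();print(s['ee_pos'])
for n in('wrist','side'):
  c=shot(n,n+'5.png');W=cloud(c);print(n,ring(W,(.6,.09),.115,.0285,tol=.004),ring(W,(.6,.09),.06,.0428,tol=.0045));
  P=W.reshape(-1,3);d=np.hypot(P[:,0]-.6,P[:,1]-.0895);m=(d>.0265)&(d<.0305)&(P[:,2]>.11)&(P[:,2]<.13);Q=P[m]
  A=np.c_[Q[:,0]-.6,Q[:,1]-.0895,np.ones(len(Q))];print(m.sum(),'plane',np.linalg.lstsq(A,Q[:,2],rcond=None)[0])
E
```

```text
time: 17.6
ee_pos: [0.5998, 0.0894, 0.0946]
eef_rot: [0.888, 0.459, -0.0, 0.0]
ft_force: [-0.2, -0.2, 0.1]
width: 0.0736
grip_force: 0.0
time: 18.35
ee_pos: [0.6006, 0.0894, 0.239]
eef_rot: [0.888, 0.459, 0.001, 0.0]
ft_force: [-0.2, 0.8, -0.9]
width: 0.0761
grip_force: 0.0
[0.60058285 0.0894407  0.23898903]
wrist (array([0.5996, 0.0896]), 835, np.float64(0.1152)) (array([0.6   , 0.0909]), 1212, np.float64(0.0599))
874 plane [0.00653054 0.01232996 0.11486092]
side (array([0.6   , 0.0888]), 100, np.float64(0.1149)) (array([0.6002, 0.0922]), 103, np.float64(0.0602))
117 plane [ 0.00428613 -0.00168125  0.11376137]
```

The fine sieve is home and level, rim at .115. Medium next, closing axis at about 15°.

```bash
python3 -m crank '{"steps":[[[-0.1,0.5,0],[0,0,1]],[[-0.1,0.95,0],[0,0,1]],[[-0.1,0.95,0],[0,0,1]],[[-0.1,0.95,0],[0,0,1]],[[-0.1,0.95,0],[0,0,1]],[[-0.1,0.95,0],[0,0,1]],[[-0.1,0.95,0],[0,0,1]],[[-0.1,0.95,0],[0,0,1]],[[-0.1,0.95,0],[0,0,1]],[[-0.1,0.95,0],[0,0,1]]]}'
python3 -m crank '{"steps":[[[-0.1,0.95,0],[0,0,0]],[[0,0.95,-0.2],[0,0,0]],[[0,0.95,-0.5],[0,0,0]],[[0,0.95,-0.8],[0,0,0]],[[0,0.4,-0.7],[0,0,0]],[[0,0,0],[0,0,0]],[[0,0,0],[0,0,0]],[[0,0,0],[0,0,0]]]}'
python3 - <<'E'
from h import *
s=monitor.read_state();print(s['ee_pos'],s['eef_rot'],s['joint_positions'])
c=shot('wrist','w6.png');W=cloud(c);print(ring(W,(.572,.42),.035,.0285,tol=.004))
x,y=s['eef_rot'][:2];ty=np.array([2*x*y,y*y-x*x]);print('tool x',-ty[1],ty[0])
E
```

```text
time: 19.28
ee_pos: [0.5741, 0.3166, 0.236]
eef_rot: [0.609, 0.793, -0.001, -0.0]
ft_force: [0.9, 0.1, 0.3]
width: 0.0761
grip_force: 0.0
time: 19.95
ee_pos: [0.5732, 0.4193, 0.1831]
eef_rot: [0.612, 0.791, -0.0, 0.001]
ft_force: [-0.3, -0.4, 0.4]
width: 0.0758
grip_force: 0.0
[0.57316922 0.41927715 0.18306032] [ 6.11786305e-01  7.91022916e-01 -2.61741685e-06  5.13201088e-04] [-0.84476918  0.54532376  0.22642122  1.26387622 -0.11874054  1.34507296
 -0.36947331]
(array([0.5717, 0.4221]), 708, np.float64(0.0352))
tool x -0.25143477007535653 0.9678739740445585
```

```bash
python3 -m crank '{"steps":[[[0,0,-0.8],[0,0,0]],[[0,0,-0.9],[0,0,0]],[[0,0,-0.9],[0,0,0]],[[0,0,-0.9],[0,0,0]],[[0,0,-0.9],[0,0,0]],[[0,0,-0.9],[0,0,0]],[[0,0,-0.9],[0,0,0]],[[0,0,-0.5],[0,0,0]],[[0,0,-0.1],[0,0,0]],[[0,0,0],[0,0,0]]]}'
python3 -m crank '{"steps":[[[0,0,0],[0,0,0]],[[0,0,0],[0,0,0]],[[0,0,0],[0,0,0]],[[0,0,0],[0,0,0]],[[0,0,0],[0,0,0]]]}' 50 20
```

```text
time: 20.83
ee_pos: [0.5728, 0.4201, 0.0128]
eef_rot: [0.612, 0.791, -0.0, 0.0]
ft_force: [-0.1, 1.1, 0.6]
width: 0.0761
grip_force: 0.0
time: 21.25
ee_pos: [0.5729, 0.4211, 0.0137]
eef_rot: [0.611, 0.791, 0.001, 0.0]
ft_force: [-0.8, -1.4, 6.0]
width: 0.0593
grip_force: 20.0
```

```bash
python3 -m crank '{"steps":[[[0,0,0.4],[0,0,0]],[[0,0,0.95],[0,0,0]],[[0,0,0.95],[0,0,0]],[[0,0,0.95],[0,0,0]],[[0,0,0.95],[0,0,0]],[[0,0,0.95],[0,0,0]],[[0,0,0.95],[0,0,0]],[[0,0,0.95],[0,0,0]],[[0,0,0.95],[0,0,0]],[[0.1,-0.5,0.95],[0,0,0]]]}'
python3 -m crank '{"steps":[[[0.1,-0.95,0],[0,0,0]],[[0.1,-0.95,0],[0,0,0]],[[0.1,-0.95,0],[0,0,0]],[[0.1,-0.95,0],[0,0,0]],[[0.1,-0.95,0],[0,0,0]],[[0.1,-0.95,0],[0,0,0]],[[0.1,-0.95,0],[0,0,0]],[[0.1,-0.95,0],[0,0,0]],[[0.1,-0.95,0],[0,0,0]],[[0.1,-0.95,0],[0,0,0]]]}'
python3 -m crank '{"steps":[[[0,-0.95,0],[0,0,0]],[[0,-0.95,0],[0,0,0]],[[0,-0.95,-0.2],[0,0,0]],[[0,-0.4,-0.8],[0,0,0]],[[0,0,-0.9],[0,0,0]],[[0,0,-0.9],[0,0,0]],[[0,0,-0.6],[0,0,0]],[[0,0,0],[0,0,0]],[[0,0,0],[0,0,0]],[[0,0,0],[0,0,0]]]}'
```

```text
time: 22.08
ee_pos: [0.5731, 0.4107, 0.2374]
eef_rot: [0.61, 0.793, 0.0, -0.001]
ft_force: [0.4, 1.0, -1.5]
width: 0.0596
grip_force: 20.1
time: 22.92
ee_pos: [0.5997, 0.1694, 0.2367]
eef_rot: [0.611, 0.791, 0.0, 0.0]
ft_force: [0.6, 0.1, -2.0]
width: 0.0593
grip_force: 20.1
time: 23.75
ee_pos: [0.6005, 0.0895, 0.1526]
eef_rot: [0.611, 0.791, 0.001, 0.001]
ft_force: [-0.0, -0.6, -0.4]
width: 0.0595
grip_force: 20.1
```

Target TCP z is .1208, so 32 mm down from here.

```bash
python3 -m crank '{"steps":[[[0,0,-0.3],[0,0,0]],[[0,0,-0.3],[0,0,0]],[[0,0,-0.2],[0,0,0]],[[0,0,-0.2],[0,0,0]],[[0,0,-0.15],[0,0,0]],[[0,0,0],[0,0,0]],[[0,0,0],[0,0,0]],[[0,0,0],[0,0,0]]]}'
python3 -m crank '{"steps":[[[0,0,-0.06],[0,0,0]],[[0,0,-0.06],[0,0,0]],[[0,0,0],[0,0,0]],[[0,0,0],[0,0,0]]]}'
```

```text
time: 24.42
ee_pos: [0.5999, 0.0894, 0.1223]
eef_rot: [0.611, 0.791, 0.0, 0.0]
ft_force: [0.2, -0.2, -0.5]
width: 0.0595
grip_force: 20.1
time: 24.75
ee_pos: [0.6002, 0.0895, 0.1214]
eef_rot: [0.611, 0.791, 0.001, 0.0]
ft_force: [-7.4, -2.2, 17.1]
width: 0.059
grip_force: 20.0
```

```bash
python3 -m crank '{"steps":[[[0,0,0],[0,0,0]],[[0,0,0],[0,0,0]],[[0,0,0],[0,0,0]],[[0,0,0],[0,0,0]]]}' 76
python3 -m crank '{"steps":[[[0,0,0.3],[0,0,0]],[[0,0,0.9],[0,0,0]],[[0,0,0.9],[0,0,0]],[[0,0,0.9],[0,0,0]],[[0,0,0.9],[0,0,0]],[[0,0,0.9],[0,0,0]],[[0,0,0.9],[0,0,0]],[[0,0,0],[0,0,0]],[[0,0,0],[0,0,0]]]}'
python3 - <<'E'
from h import *
s=monitor.read_state();print(s['ee_pos'])
for n in('wrist','side'):
  c=shot(n,n+'7.png');W=cloud(c);print(n,ring(W,(.6,.09),.143,.0285,tol=.004))
  P=W.reshape(-1,3);d=np.hypot(P[:,0]-.6,P[:,1]-.0895);m=(d>.0265)&(d<.0305)&(P[:,2]>.138)&(P[:,2]<.15);Q=P[m]
  A=np.c_[Q[:,0]-.6,Q[:,1]-.0895,np.ones(len(Q))];print(m.sum(),'plane',np.linalg.lstsq(A,Q[:,2],rcond=None)[0])
E
python3 -m crank '{"steps":[[[-0.2,0.5,0],[0,0,1]],[[-0.4,0.9,0],[0,0,1]],[[-0.4,0.9,0],[0,0,1]],[[-0.4,0.9,0],[0,0,0]],[[-0.4,0.9,0],[0,0,0]],[[-0.4,0.9,0],[0,0,0]],[[-0.4,0.9,0],[0,0,0]],[[-0.4,0.9,0],[0,0,0]],[[-0.4,0.9,0],[0,0,0]],[[-0.4,0.9,0],[0,0,0]]]}'
python3 -m crank '{"steps":[[[-0.4,0.9,-0.4],[0,0,0]],[[-0.4,0.9,-0.8],[0,0,0]],[[-0.3,0.9,-0.9],[0,0,0]],[[0,0,-0.9],[0,0,0]],[[0,0,-0.3],[0,0,0]],[[0,0,0],[0,0,0]],[[0,0,0],[0,0,0]],[[0,0,0],[0,0,0]]]}'
python3 - <<'E'
from h import *
s=monitor.read_state();print(s['ee_pos'],s['eef_rot'])
c=shot('wrist','w8.png');W=cloud(c);print(ring(W,(.477,.372),.039,.0285,tol=.004))
x,y=s['eef_rot'][:2];ty=np.array([2*x*y,y*y-x*x]);print('tool x',-ty[1],ty[0])
E
```

```text
time: 25.08
ee_pos: [0.5998, 0.0895, 0.1191]
eef_rot: [0.611, 0.791, -0.0, -0.0]
ft_force: [0.4, 0.5, -0.4]
width: 0.074
grip_force: 0.0
time: 25.83
ee_pos: [0.6005, 0.0895, 0.2635]
eef_rot: [0.611, 0.791, 0.001, 0.001]
ft_force: [0.5, 0.3, -1.4]
width: 0.0757
grip_force: 0.0
[0.60052528 0.08951291 0.26349572]
wrist (array([0.5996, 0.0907]), 859, np.float64(0.1432))
736 plane [0.002236   0.00572734 0.14314066]
side (array([0.6001, 0.0897]), 101, np.float64(0.1428))
112 plane [ 0.00869352 -0.00087336  0.14176661]
time: 26.77
ee_pos: [0.5038, 0.3052, 0.2606]
eef_rot: [0.503, 0.864, -0.001, -0.0]
ft_force: [0.9, 0.1, 1.0]
width: 0.0759
grip_force: 0.0
time: 27.43
ee_pos: [0.4785, 0.3713, 0.1808]
eef_rot: [0.503, 0.864, 0.001, 0.0]
ft_force: [0.2, -0.0, 1.0]
width: 0.076
grip_force: 0.0
[0.47854222 0.37133064 0.18078069] [5.03433252e-01 8.64033613e-01 8.25013885e-04 4.42019776e-04]
(array([0.4764, 0.3729]), 755, np.float64(0.0392))
tool x -0.4931090455211443 0.8699665034742483
```

```bash
python3 -m crank '{"steps":[[[0,0,-0.8],[0,0,0]],[[0,0,-0.9],[0,0,0]],[[0,0,-0.9],[0,0,0]],[[0,0,-0.9],[0,0,0]],[[0,0,-0.9],[0,0,0]],[[0,0,-0.9],[0,0,0]],[[0,0,-0.9],[0,0,0]],[[0,0,-0.4],[0,0,0]],[[0,0,-0.1],[0,0,0]],[[0,0,0],[0,0,0]]]}'
python3 -m crank '{"steps":[[[0,0,0],[0,0,0]],[[0,0,0],[0,0,0]],[[0,0,0],[0,0,0]],[[0,0,0],[0,0,0]],[[0,0,0],[0,0,0]]]}' 50 20
```

```text
time: 28.32
ee_pos: [0.4778, 0.372, 0.0124]
eef_rot: [0.503, 0.864, 0.0, 0.0]
ft_force: [0.8, 0.0, 0.8]
width: 0.0761
grip_force: 0.0
time: 28.73
ee_pos: [0.4778, 0.3724, 0.0129]
eef_rot: [0.503, 0.864, 0.001, 0.0]
ft_force: [-2.3, -1.1, 6.5]
width: 0.0593
grip_force: 20.0
```

```bash
python3 -m crank '{"steps":[[[0,0,0.5],[0,0,0]],[[0,0,0.95],[0,0,0]],[[0,0,0.95],[0,0,0]],[[0,0,0.95],[0,0,0]],[[0,0,0.95],[0,0,0]],[[0,0,0.95],[0,0,0]],[[0,0,0.95],[0,0,0]],[[0,0,0.95],[0,0,0]],[[0,0,0.95],[0,0,0]],[[0.2,-0.5,0.95],[0,0,0]]]}'
python3 -m crank '{"steps":[[[0.4,-0.9,0.95],[0,0,0]],[[0.4,-0.9,0],[0,0,0]],[[0.4,-0.9,0],[0,0,0]],[[0.4,-0.9,0],[0,0,0]],[[0.4,-0.9,0],[0,0,0]],[[0.4,-0.9,0],[0,0,0]],[[0.4,-0.9,0],[0,0,0]],[[0.4,-0.9,0],[0,0,0]],[[0.4,-0.9,0],[0,0,0]],[[0.4,-0.9,0],[0,0,0]]]}'
python3 -m crank '{"steps":[[[0.4,-0.9,0],[0,0,0]],[[0.3,-0.9,-0.2],[0,0,0]],[[0,-0.5,-0.5],[0,0,0]],[[0,0,-0.8],[0,0,0]],[[0,0,-0.9],[0,0,0]],[[0,0,-0.7],[0,0,0]],[[0,0,-0.2],[0,0,0]],[[0,0,0],[0,0,0]],[[0,0,0],[0,0,0]],[[0,0,0],[0,0,0]]]}'
```

```text
time: 29.57
ee_pos: [0.4805, 0.3617, 0.2399]
eef_rot: [0.501, 0.865, 0.0, -0.001]
ft_force: [0.6, 1.2, -0.5]
width: 0.0596
grip_force: 20.0
time: 30.4
ee_pos: [0.5824, 0.1332, 0.2627]
eef_rot: [0.503, 0.864, 0.0, 0.0]
ft_force: [0.7, 0.2, -1.7]
width: 0.0591
grip_force: 20.0
time: 31.23
ee_pos: [0.6006, 0.0771, 0.181]
eef_rot: [0.503, 0.864, 0.001, 0.001]
ft_force: [0.7, -0.5, -1.6]
width: 0.0594
grip_force: 20.0
```

I overshot y by 0.5 units, so I'll correct that and then lower.

```bash
python3 -m crank '{"steps":[[[0,0.25,0],[0,0,0]],[[0,0.25,0],[0,0,0]],[[0,0,-0.3],[0,0,0]],[[0,0,-0.3],[0,0,0]],[[0,0,-0.2],[0,0,0]],[[0,0,-0.2],[0,0,0]],[[0,0,-0.2],[0,0,0]],[[0,0,0],[0,0,0]],[[0,0,0],[0,0,0]],[[0,0,0],[0,0,0]]]}'
python3 -m crank '{"steps":[[[0,0,-0.06],[0,0,0]],[[0,0,-0.06],[0,0,0]],[[0,0,0],[0,0,0]],[[0,0,0],[0,0,0]]]}'
```

```text
time: 32.07
ee_pos: [0.5998, 0.0893, 0.1491]
eef_rot: [0.503, 0.864, -0.0, -0.0]
ft_force: [-0.5, -0.7, -1.6]
width: 0.0591
grip_force: 20.0
time: 32.4
ee_pos: [0.6002, 0.0894, 0.1484]
eef_rot: [0.503, 0.864, 0.001, 0.0]
ft_force: [-6.7, -0.8, 15.4]
width: 0.0592
grip_force: 20.0
```

```bash
python3 -m crank '{"steps":[[[0,0,0],[0,0,0]],[[0,0,0],[0,0,0]],[[0,0,0],[0,0,0]],[[0,0,0],[0,0,0]]]}' 76
python3 -m crank '{"steps":[[[0,0,0.3],[0,0,0]],[[0,0,0.9],[0,0,0]],[[0,0,0.9],[0,0,0]],[[0,0,0.9],[0,0,0]],[[0,0,0.9],[0,0,0]],[[0,0,0.9],[0,0,0]],[[0,0,0.8],[0,0,0]],[[0,0,0],[0,0,0]],[[0,0,0],[0,0,0]]]}'
python3 - <<'E'
from h import *
s=monitor.read_state();print(s['ee_pos'])
for n in('wrist','side'):
  c=shot(n,n+'9.png');W=cloud(c);print(n,ring(W,(.6,.09),.175,.0285,tol=.004))
  P=W.reshape(-1,3);d=np.hypot(P[:,0]-.6,P[:,1]-.0895);m=(d>.0265)&(d<.0305)&(P[:,2]>.17)&(P[:,2]<.18);Q=P[m]
  A=np.c_[Q[:,0]-.6,Q[:,1]-.0895,np.ones(len(Q))];print(m.sum(),'plane',np.linalg.lstsq(A,Q[:,2],rcond=None)[0])
E
python3 -m crank '{"steps":[[[-0.1,0.5,0],[0,0,0]],[[-0.2,0.9,0],[0,0,0]],[[-0.2,0.9,0],[0,0,0]],[[-0.2,0.9,0],[0,0,0]],[[-0.2,0.9,0],[0,0,0]],[[-0.2,0.9,0],[0,0,0]],[[-0.2,0.9,0],[0,0,0]],[[0,0.4,0],[0,0,0]],[[0,0,0],[0,0,0]],[[0,0,0],[0,0,0]]]}' 56
python3 - <<'E'
from h import *
s=monitor.read_state();print(s['ee_pos'],s['eef_rot'])
c=shot('wrist','w10.png');W=cloud(c);print(ring(W,(.568,.247),.155,.0115,tol=.004),ring(W,(.568,.247),.127,.025,tol=.006))
P=W.reshape(-1,3);m=(abs(P[:,2]-.155)<.002)&(np.hypot(P[:,0]-.568,P[:,1]-.247)<.025);print('knob',P[m].mean(0),m.sum())
E
```

```text
time: 32.73
ee_pos: [0.5998, 0.0895, 0.1461]
eef_rot: [0.503, 0.864, -0.0, -0.0]
ft_force: [0.4, -0.2, -0.5]
width: 0.074
grip_force: 0.0
time: 33.48
ee_pos: [0.6004, 0.0895, 0.2877]
eef_rot: [0.503, 0.864, 0.001, 0.001]
ft_force: [0.0, -0.6, -0.8]
width: 0.076
grip_force: 0.0
[0.60041892 0.08946503 0.2877159 ]
wrist (array([0.5994, 0.0904]), 900, np.float64(0.1752))
834 plane [-0.00223843  0.00677366  0.17506274]
side (array([0.5999, 0.0896]), 111, np.float64(0.1746))
123 plane [ 0.0034193  -0.00233949  0.17350448]
time: 34.42
ee_pos: [0.5673, 0.2467, 0.2857]
eef_rot: [0.502, 0.865, -0.001, -0.0]
ft_force: [0.5, -0.0, 1.0]
width: 0.0559
grip_force: 0.0
[0.56732269 0.24665961 0.28566943] [ 5.02487120e-01  8.64584473e-01 -6.17131727e-04 -4.95790113e-05]
(array([0.5677, 0.2483]), 461, np.float64(0.1553)) (array([0.5677, 0.2482]), 1817, np.float64(0.1276))
knob [0.56754354 0.24850193 0.15542608] 663
```

```bash
python3 -m crank '{"steps":[[[0.03,0.02,-0.8],[0,0,0]],[[0,0,-0.9],[0,0,0]],[[0,0,-0.9],[0,0,0]],[[0,0,-0.9],[0,0,0]],[[0,0,-0.9],[0,0,0]],[[0,0,-0.9],[0,0,0]],[[0,0,-0.6],[0,0,0]],[[0,0,-0.2],[0,0,0]],[[0,0,0],[0,0,0]],[[0,0,0],[0,0,0]]]}'
python3 -m crank '{"steps":[[[0,0,0],[0,0,0]],[[0,0,0],[0,0,0]],[[0,0,0],[0,0,0]],[[0,0,0],[0,0,0]],[[0,0,0],[0,0,0]],[[0,0,0],[0,0,0]],[[0,0,0],[0,0,0]]]}' 15 20
```

```text
time: 35.3
ee_pos: [0.5689, 0.2465, 0.1347]
eef_rot: [0.503, 0.864, 0.0, 0.0]
ft_force: [-0.5, 0.0, 0.2]
width: 0.056
grip_force: 0.0
time: 35.88
ee_pos: [0.5682, 0.2475, 0.134]
eef_rot: [0.503, 0.864, 0.0, 0.0]
ft_force: [-0.3, 0.2, 1.8]
width: 0.0255
grip_force: 20.2
```

```bash
python3 -m crank '{"steps":[[[0,0,0.4],[0,0,0]],[[0,0,0.9],[0,0,0]],[[0,0,0.9],[0,0,0]],[[0,0,0.9],[0,0,0]],[[0,0,0.9],[0,0,0]],[[0.1,-0.5,0.2],[0,0,0]],[[0.2,-0.9,0],[0,0,0]],[[0.2,-0.9,0],[0,0,0]],[[0.2,-0.9,0],[0,0,0]],[[0.2,-0.9,0],[0,0,0]]]}'
python3 -m crank '{"steps":[[[0.2,-0.9,0],[0,0,0]],[[0.17,-0.9,0],[0,0,0]],[[0,-0.42,-0.2],[0,0,0]],[[0,0,-0.4],[0,0,0]],[[0,0,-0.4],[0,0,0]],[[0,0,-0.3],[0,0,0]],[[0,0,0],[0,0,0]],[[0,0,0],[0,0,0]],[[0,0,0],[0,0,0]]]}'
```

```text
time: 36.72
ee_pos: [0.5905, 0.1429, 0.2385]
eef_rot: [0.503, 0.864, -0.0, -0.0]
ft_force: [0.5, 0.3, -2.2]
width: 0.0256
grip_force: 20.2
time: 37.47
ee_pos: [0.5999, 0.0904, 0.2064]
eef_rot: [0.502, 0.865, 0.0, 0.0]
ft_force: [-0.4, -0.4, -0.8]
width: 0.0259
grip_force: 20.2
```

```bash
python3 -m crank '{"steps":[[[0,-0.01,-0.2],[0,0,0]],[[0,0,-0.2],[0,0,0]],[[0,0,-0.2],[0,0,0]],[[0,0,-0.1],[0,0,0]],[[0,0,0],[0,0,0]],[[0,0,0],[0,0,0]]]}'
python3 -m crank '{"steps":[[[0,0,-0.06],[0,0,0]],[[0,0,-0.05],[0,0,0]],[[0,0,0],[0,0,0]],[[0,0,0],[0,0,0]]]}'
```

```text
time: 37.97
ee_pos: [0.5998, 0.0892, 0.1886]
eef_rot: [0.503, 0.864, -0.0, -0.0]
ft_force: [0.6, 0.5, -1.8]
width: 0.0256
grip_force: 20.2
time: 38.3
ee_pos: [0.6002, 0.0892, 0.1866]
eef_rot: [0.503, 0.864, 0.0, 0.0]
ft_force: [-0.8, -0.1, 2.6]
width: 0.0259
grip_force: 20.2
```

```bash
python3 -m crank '{"steps":[[[0,0,-0.03],[0,0,0]],[[0,0,0],[0,0,0]],[[0,0,0],[0,0,0]]]}'
python3 -m crank '{"steps":[[[0,0,0],[0,0,0]],[[0,0,0],[0,0,0]],[[0,0,0],[0,0,0]],[[0,0,0],[0,0,0]]]}' 56
python3 -m crank '{"steps":[[[0,0,0.3],[0,0,0]],[[0,0,0.8],[0,0,0]],[[0,0,0.8],[0,0,0]],[[0,0,0.8],[0,0,0]],[[0,0,0.8],[0,0,0]],[[0,0,0.5],[0,0,0]],[[0,0,0],[0,0,0]],[[0,0,0],[0,0,0]],[[0,0,0],[0,0,0]]]}'
python3 - <<'E'
from h import *
for n in('wrist','side'):
  c=shot(n,n+'11.png');W=cloud(c);print(n,ring(W,(.6,.09),.18,.024,tol=.006),ring(W,(.6,.09),.208,.0115,tol=.003))
  P=W.reshape(-1,3);d=np.hypot(P[:,0]-.6,P[:,1]-.0895);m=(d>.016)&(d<.029)&(P[:,2]>.17)&(P[:,2]<.19);Q=P[m]
  A=np.c_[Q[:,0]-.6,Q[:,1]-.0895,np.ones(len(Q))];print(m.sum(),'plane',np.linalg.lstsq(A,Q[:,2],rcond=None)[0])
c=np.load('/tmp/side.npz')['pixels'];cv2.imwrite('pics/end.png',cv2.resize(c[80:300,160:440],None,fx=2.5,fy=2.5))
E
```

```text
time: 38.55
ee_pos: [0.6004, 0.0892, 0.1865]
eef_rot: [0.503, 0.864, 0.001, 0.001]
ft_force: [-1.9, 0.1, 7.2]
width: 0.0251
grip_force: 20.1
time: 38.88
ee_pos: [0.5997, 0.0892, 0.185]
eef_rot: [0.503, 0.864, -0.0, -0.0]
ft_force: [-0.4, 0.2, -0.6]
width: 0.044
grip_force: 0.0
time: 39.63
ee_pos: [0.5995, 0.0892, 0.2841]
eef_rot: [0.503, 0.864, -0.001, -0.001]
ft_force: [-0.3, 0.2, 0.1]
width: 0.0561
grip_force: 0.0
wrist (array([0.6   , 0.0894]), 2617, np.float64(0.1802)) (array([0.5997, 0.0899]), 573, np.float64(0.2079))
2609 plane [-0.00072677  0.00019325  0.18034564]
side (array([0.5997, 0.0909]), 153, np.float64(0.1803)) (array([0.6003, 0.0883]), 40, np.float64(0.2077))
196 plane [ 0.00518544 -0.09461785  0.18009102]
```

View pics/end.png

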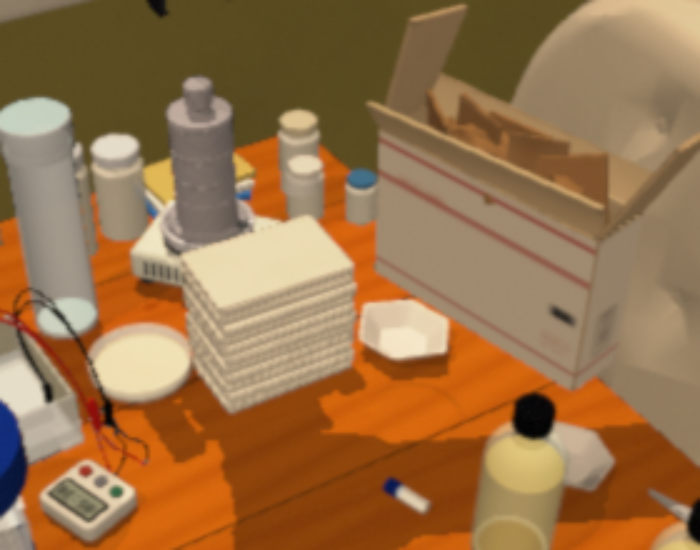

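The picture shows the full stack upright on the shaker at (200,170), with the lid home: disc top measured at .180, as expected. The bottle and timer are undisturbed. Handing in.

```bash
python3 -c "
from bench import ticket; print(ticket.close_job())"
```

```text
the job is handed in; nothing more can be done
None
```

The sieve stack is built on the shaker: pan on its key, then fine, medium and coarse sieves and the lid. By camera each piece measured at its expected seated height and centred. The bottle and timer were left where they stood, and I handed the job in at about 40 s; the hand-in returned no verdict.

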